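# Nest a gift pail on the stack without jamming it

### The job

Set the loose white gift pail, mouth down as it stands, over the red pail that stands on the steel plate so that it rests level on the black rubber ring, and let go of it. Then press lightly on the middle of its flat top until it has pushed the rubber ring down over the yellow band, and stop there: any further and the pails wedge. Leave the pails nested and upright, and do not disturb the tin, the jar of ties, the tape roll or the green ribbon spool.

Things in the scene. Friction and masses are not known exactly. Their poses are not given: they have to be found in the camera images.
- pail: Loose white tapered pail with red trim, rigid, about 0.12 kg, mouth down. 95 mm high; 52 mm across at the closed flat base (on top), widening evenly to 86 mm at the mouth (90 over the 4 mm high rolled rim). Wall 2.5 mm, base 3 mm. Origin: centre of the mouth, on the rim plane (on the table at first); z up to the base. 15 mm under its top it is 57 mm across: grip there from above, any direction.
- pail_top (a point): Centre of the white pail's flat closed top, 95 mm above its rim plane; the place to press.
- stand: Foot of the stack: round steel plate, 112 mm across, 4 mm thick, fixed to the table; origin at the centre of its underside, z up. Fixed on it, mouth down, is a red pail of the same size and shape as the white one: rim plane 4 mm, flat top 99 mm above the table. A yellow band runs round the red pail, 22 to 28 mm above the table.
- stand_top (a point): Centre of the red pail's flat top, 99 mm above the table.
- band (a point): On the axis of the red pail, at mid-height of the yellow band, 25 mm above the table.
- ring_top (a point): Centre of the upper face of the black rubber ring (98 mm outer diameter, 12 mm high) that grips the red pail from outside. The white pail's rim lands on this face. With the ring squarely over the yellow band this point is 31 mm above the table, and the white pail's top 126 mm above it.
- ring (a joint): How far the ring has been pushed down, m. At 0 its upper face is 58 mm above the table; at 0.027 it is centred on the band. Starts at 0 to 0.010. Slides straight down against about 7 N, 9 N at the band; stays where left; the pail cannot lift it. Play between the pails' walls: about 7 mm all round where the white one first rests, 2 mm at the band; 13 mm lower they wedge.
- small_tin: Bystander: dark red tin with a gold lid, 66 mm across, 57 mm high; origin at the centre of its underside.
- tie_jar: Bystander: clear jar of gold ties, 76 mm across, 105 mm high; origin at the centre of its underside.
- tape_roll: Bystander: red roll of tape lying flat, 72 mm across, 25 mm high; origin at the centre of its underside.
- spool_green: Bystander: white spool of green ribbon lying flat, 91 mm across, 20 mm high; origin at the centre of its underside.
There are look-alikes about, which are no part of the job. Leave any purple look-alike of the pail alone.

How it is judged:
On the way, in this order (a step that is already met when the one before it is completed fails the run):
1. the white pail rests level on the rubber ring over the red pail, let go, the ring still well above the band (horizontal distance between pail and ring_top below 0.012 m and angle between pail's own z axis and vertical below 0.1 rad and z of pail in the frame of ring_top between -0.004 and 0.004 m and value of joint ring below 0.02 m and contact force between pail and the fingers below 0.1 N), for 0.2 s.
2. the pail has pushed the ring down to the yellow band (value of joint ring between 0.023 and 0.031 m), for 0.1 s.
At the end, for the whole second after the job is handed in: The white pail is nested over the red one, upright within 0.08 rad, centred within 8 mm, at rest and let go, its rim on the rubber ring (within 4 mm), and the middle of the ring is within 4 mm in height of the middle of the yellow band (all of step 2 and z of pail in the frame of ring_top between -0.004 and 0.004 m and horizontal distance between pail and ring_top below 0.008 m and angle between pail's own z axis and vertical below 0.08 rad and linear speed of pail below 0.02 m/s); the robot touches nothing.
It fails at once if the ring is pushed more than 6 mm past the band, where the pails wedge (value of joint ring above 0.033 m).
It fails at once if the pail is pressed with more than 25 N down onto the ring and the red pail (contact force between pail and stand above 25 N).
It fails at once if the white pail is tipped over (angle between pail's own z axis and vertical above 0.7 rad).
It fails at once if a bystander is moved by more than 20 mm or tipped (distance of any of small_tin, tie_jar, tape_roll, spool_green from where it was at the start of the episode above 0.02 m or angle between any of tie_jar, small_tin's own z axis and vertical above 0.4 rad).
It also fails if it takes over 50 s, if anything falls off the work surface, if the arm or the gripper's body presses on something with over 40 N, if the wrist force passes 120 N, or if a joint passes its speed limit or range.

### The arm

A 6-joint arm with a two-finger parallel gripper is mounted at the origin on a cart in front of the work surface, level with it; the furniture and walls round the work are solid. World frame = base frame: x ahead of the robot, y to its left, z up, the work surface at z = 0. Lengths are in m, angles in rad, forces in N, time in s.
With the tool pointing down it reaches from about 0.3 to 0.875 m from the base axis. Payload 6.4 kg.
Tool frame: the origin (TCP) lies on the front face of the gripper's body, between the roots of the fingers; the fingertips stand 64 mm ahead of it and the grasp point (between the pads) lies 45 mm ahead of it; x points along the fingers, y is the direction in which the jaws open and shut, and the axes are right-handed (so a half turn about x gives the same grasp; the last joint's range is limited). The gripper opens to 88 mm and grips with 3 to 60 N. Pads are 18 mm wide; open, the fingers measure 123 mm over their backs; the gripper's body (75 mm by 187 mm) begins 45 mm behind the grasp point.
Start: joints at [-1.511, 0.181, 1.607, -0, 1.354, -0.206], TCP at [0.151, -0.555, 0.303] pointing down, gripper open.
Joint ranges: [-2.99, 2.99], [-0.89, 2.07], [0.3, 2.58], [-1.14, 4.28], [0, 2.63], [-3.12, 3.12]. Speed limits (rad/s): [2.57, 2.57, 3.01, 3.14, 3.14, 3.14].

### API

Orientations are given as a 3x3 rotation matrix whose columns are the frame's x, y, z axes.
In Python, from cell import ctrl gives the robot as it stands. The module is installed in compiled form; this text tells all that it offers.
- The arm moves only by the tool arm_command, never from a script. Its argument "rows" is a list of rows, each a list of 3 entries, a list of its own where there are three numbers: the turn, a rotation vector about the tool's x, y, z in units of 8 degrees (1.0 is 8 degrees), then the shift along the tool's x, y, z in units of 25 mm (1.0 is 25 mm), then the opening, from -1 (shut) to 1 (fully open). In form: [[[ax, ay, az], [x, y, z], hand], ...]. A call has 1 to 8 rows; each row shifts and turns the pose as measured when the row begins, along the tool's axes as they then stand; what a row does not reach is not made up. A row lasts 1/8 s, in which the tool goes at most 62.5 mm and 10.7 degrees, less where a joint would pass 70% of its speed; a pose out of reach is approached as far as the arm can. A call with a number of a shift or a turn outside -1 to 1 is refused whole. A call with a gripper value outside its range is refused whole. The fingers move at their own pace and stop on an object; "grip_force" is the grip in N (left out, the last holds). Time passes only in rows, so rows that do not move let the fingers close. It gives the time, the measured TCP pose, the force and the opening at its end, in the units of the state.
- ctrl.observe(): the state, without advancing time (a new reading comes with each control period).
- ctrl.get_image(name): name is "side" or "top" or "wrist"; returns a dict with "image" (420x560x3 uint8, red, green, blue), "fx", "fy", "cx", "cy" (pixels), "cam_to_world" (4x4, takes a point from camera to world coordinates); the wrist camera has in their place "hand_eye" (4x4, takes a point from camera to tool coordinates, whose origin is the TCP and whose axes are the tool frame's). Camera axes: x right, y up, looking along -z (the intrinsics and any distortion apply to the point x, -y, -z); pixel columns grow to the right and rows downward; lengths in m; the calibration is good to about 2 mm. The wrist camera is an equidistant fisheye: a pixel r from the principal point sees the ray r / f radians off the axis. A picture is of the moment at which its call begins: read the wrist's pose just before it. There is no depth.
- ctrl.hand_in(): hands the job in, once; it reports no verdict.
The state is a dict: "t": time; "qpos": joint angles; "qd": joint speeds; "tau": joint torques, N m; "position": TCP position; "eef_rot": TCP orientation; "wrist_force": force on the tool from outside, world axes, zero at the start; "torque": the same for the moment, N m; "gripper_width": finger opening in m.
Only numpy, scipy, OpenCV 4.12 (cv2) and the standard library are available. Lean on these libraries where they do the work, as an engineer would, in place of code of your own. Each camera call takes 0.05 s, during which the arm holds its last target.

## Working session

There is one attempt and no reset: what is moved stays moved. The work goes in short steps, Python scripts to look and compute and a tool call to move; the robot and the scene stay as the last step left them, time stands still between calls to the robot, and variables do not carry over. Pictures are saved under pics/ and viewed, and the job is handed in when it is done.

Besides the shell and the picture viewer there is one more tool, called after "Emit:" as name([rows], argument=value, ...), one row to a line, values as JSON. arm_command: Moves the arm, as the interface text tells. Shifts and turns lie within -1 to 1; 1 stands for 25 mm of shift or 8 degrees of turn. Its arguments: {"type":"object","properties":{"rows":{"type":"array","items":{"type":"array"}},"grip_force":{"type":"number"}},"required":["rows"]}

```bash
mkdir -p pics; cat > h.py <<'E'
import numpy as np, cv2
from cell import ctrl
def snap(name,fn):
    s=ctrl.observe(); d=ctrl.get_image(name); cv2.imwrite('pics/'+fn,cv2.cvtColor(d['image'],cv2.COLOR_RGB2BGR)); return s,d
def ray(d,u,v):
    x=(u-d['cx'])/d['fx']; y=(v-d['cy'])/d['fy']
    p=np.array([x,-y,-1.]); M=np.array(d['cam_to_world']); return M[:3,3],M[:3,:3]@p
def onz(d,u,v,z):
    o,r=ray(d,u,v); return o+r*(z-o[2])/r[2]
def proj(d,P):
    M=np.array(d['cam_to_world']); p=M[:3,:3].T@(np.array(P)-M[:3,3]); return d['cx']+d['fx']*p[0]/-p[2], d['cy']-d['fy']*p[1]/-p[2]
E
python3 - <<'E'
from h import *
for n in ['top','side','wrist']:
    s,d=snap(n,n+'0.png'); print(n,{k:(np.round(v,4).tolist() if k!='image' else 0) for k,v in d.items()})
print(s)
E
```

```text
top {'image': 0, 'fx': 463.3581, 'fy': 463.3581, 'cx': 272.2699, 'cy': 199.1714, 'cam_to_world': [[-0.0059, 0.9956, -0.0939, 0.4218], [-1.0, -0.0056, 0.0035, 0.0008], [0.0029, 0.0939, 0.9956, 1.3504], [0.0, 0.0, 0.0, 1.0]]}
side {'image': 0, 'fx': 427.3544, 'fy': 427.3544, 'cx': 274.6007, 'cy': 208.0045, 'cam_to_world': [[-0.8515, 0.2124, -0.4794, -0.0142], [-0.524, -0.3156, 0.7911, 0.8675], [0.0167, 0.9248, 0.38, 0.5042], [0.0, 0.0, 0.0, 1.0]]}
wrist {'image': 0, 'fx': 325.1923, 'fy': 325.1923, 'cx': 278.5358, 'cy': 207.9691, 'hand_eye': [[0.0009, 0.2724, -0.9622, -0.082], [1.0, 0.0001, 0.001, 0.0005], [0.0004, -0.9622, -0.2724, -0.0708], [0.0, 0.0, 0.0, 1.0]]}
{'t': 0.1, 'qpos': array([-1.51133171e+00,  1.81433925e-01,  1.60785199e+00, -2.07285835e-06,
        1.35378943e+00, -2.06294635e-01]), 'qd': array([ 0.00101471, -0.00066684, -0.0029297 ,  0.00161888,  0.000825  ,
       -0.00019502]), 'tau': array([ 8.18252847e-04, -4.34818125e+01, -3.42693579e+01,  7.03788875e-02,
        3.40518972e-02, -3.83842223e-05]), 'position': array([ 0.15101672, -0.55444273,  0.30194569]), 'eef_rot': array([[-9.01362990e-05,  2.62642308e-01, -9.64893264e-01],
       [ 1.47994893e-03, -9.64892176e-01, -2.62642150e-01],
       [-9.99998901e-01, -1.45166634e-03, -3.01725392e-04]]), 'wrist_force': array([-0.75692273,  0.58515953,  1.26311458]), 'torque': array([0.03720284, 0.06450653, 0.03738102]), 'gripper_width': 0.08809016399413037}
```

View pics/top0.png

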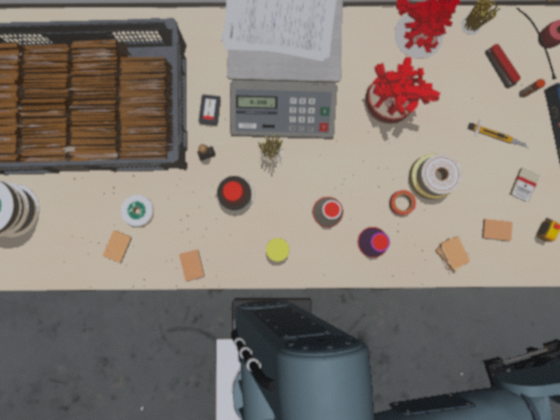

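View pics/side0.png

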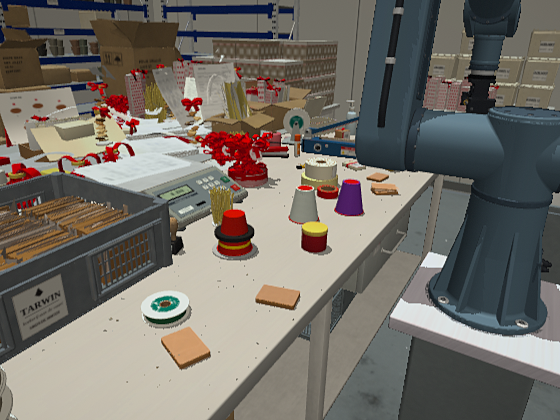

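View pics/wrist0.png

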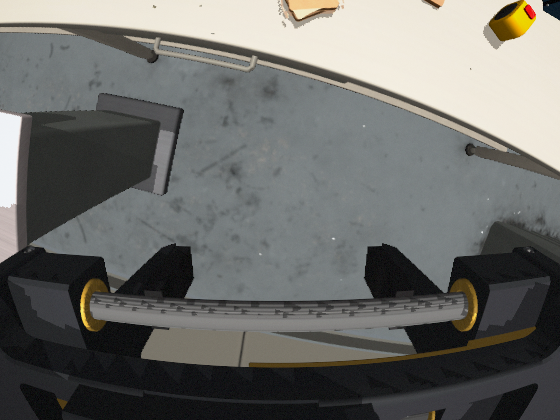

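The top view shows the white pail at about (331,211), the red pail and ring at (234,192), the purple look-alike at (375,242) and the tin at (278,250). The side view agrees: white at (304,203), red at (234,232). Next I'll zoom in and measure them.

```bash
python3 - <<'E'
from h import *
a=cv2.imread('pics/top0.png')[150:275,190:420]; b=cv2.imread('pics/side0.png')[170:270,190:390]
a=cv2.resize(a,(780,424),interpolation=3);cv2.imwrite('pics/topz.png',a)
cv2.imwrite('pics/sidez.png',cv2.resize(b,(800,400),interpolation=3))
s,d=snap('top','top1.png')
hsv=cv2.cvtColor(d['image'],cv2.COLOR_RGB2HSV)
m=(((hsv[...,0]<8)|(hsv[...,0]>172))&(hsv[...,1]>150)&(hsv[...,2]>110)).astype(np.uint8)
n,l,st,c=cv2.connectedComponentsWithStats(m)
for i in range(1,n):
    if st[i,4]>40 and 150<c[i,1]<270 and 190<c[i,0]<420: print(st[i],c[i],onz(d,*c[i],.095),onz(d,*c[i],.099), 'diam',2*np.sqrt(st[i,4]/np.pi)*1.25/d['fx'])
E
```

```text
[223 181  20  20 327] [232.3883792  190.67278287] [0.56403836 0.10495808 0.095     ] [0.56358504 0.10462618 0.099     ] diam 0.055045551864883344
[391 194  14  20  61] [395.36065574 205.18032787] [ 0.52186368 -0.33834385  0.095     ] [ 0.52154473 -0.33726333  0.099     ] diam 0.023774602874817922
[325 203  14  13 145] [331.46896552 209.11724138] [ 0.51211669 -0.16428397  0.095     ] [ 0.51182879 -0.16375803  0.099     ] diam 0.03665492666303447
[373 235  15  15 172] [380.08139535 241.69186047] [ 0.423216   -0.29400636  0.095     ] [ 0.42321136 -0.29306711  0.099     ] diam 0.03992202637829614
```

View pics/topz.png

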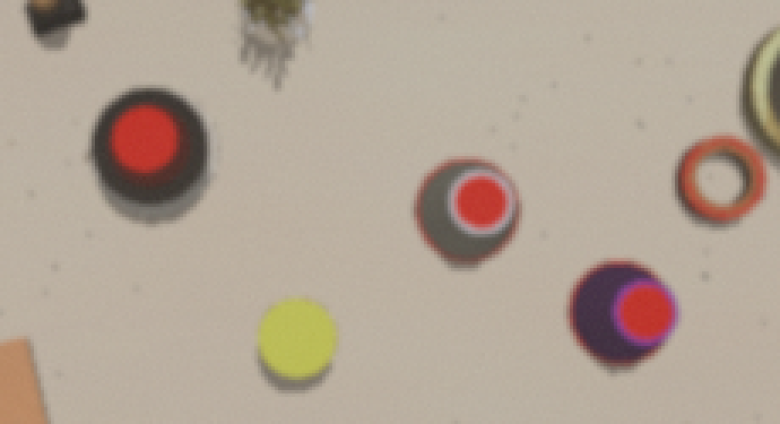

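View pics/sidez.png

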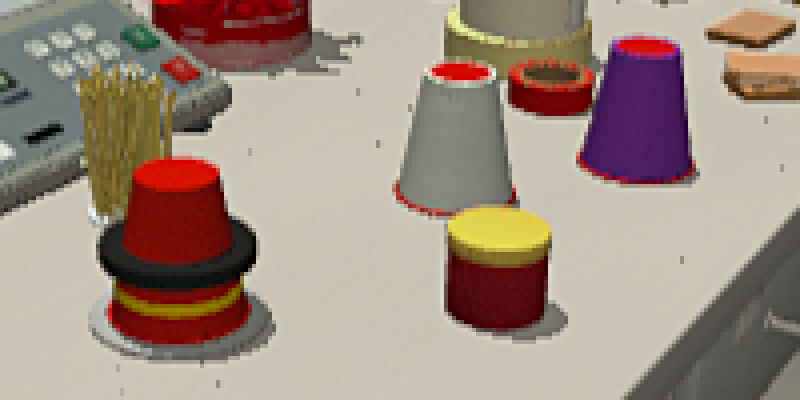

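```bash
python3 - <<'E'
from h import *
s,d=snap('side','side1.png')
hsv=cv2.cvtColor(d['image'],cv2.COLOR_RGB2HSV)
m=(((hsv[...,0]<8)|(hsv[...,0]>172))&(hsv[...,1]>150)&(hsv[...,2]>225)).astype(np.uint8)
n,l,st,c=cv2.connectedComponentsWithStats(m)
for i in range(1,n):
    if st[i,4]>25 and 180<c[i,1]<270 and 190<c[i,0]<420:
        print(st[i],c[i],onz(d,*c[i],.095),onz(d,*c[i],.099))
print('pred',proj(d,[.512,-.164,.095]),proj(d,[.5636,.1046,.099]))
# black ring in both views
for nm,box in (('side',(205,250,210,260)),('top',(170,215,212,258))):
    s,d=snap(nm,nm+'2.png'); v=d['image'].max(2)
    m=np.zeros(v.shape,np.uint8); m[box[0]:box[1],box[2]:box[3]]=(v<70)[box[0]:box[1],box[2]:box[3]]
    k=np.argwhere(m); print(nm,k.min(0),k.max(0))
    if nm=='top':
        cs,_=cv2.findContours(m,0,1); cc=max(cs,key=len); (u,w),r=cv2.minEnclosingCircle(cc); print(u,w,r,onz(d,u,w,.05))
    else:
        # near/far extents: left/right silhouettes of ring, for candidate heights
        for zt in (.048,.053,.058):
            th=np.linspace(0,6.283,60); P=[proj(d,[.5636+.049*np.cos(t),.1046+.049*np.sin(t),zt]) for t in th]; Q=[proj(d,[.5636+.049*np.cos(t),.1046+.049*np.sin(t),zt-.012]) for t in th]
            P=np.array(P);Q=np.array(Q); print(zt,P.min(0),P.max(0),Q.max(0))
s,d=snap('top','top3.png'); 
print('jar',onz(d,270,148,.08),'tin',onz(d,278,250,.057),'tape',onz(d,402,203,.02))
E
```

```text
pred (np.float64(304.5228289908283), np.float64(187.4564364893206)) (np.float64(233.72341609149285), np.float64(212.65889078028482))
side [212 210] [243 253]
0.048 [214.09251061 223.47943849] [254.02182312 240.65871963] [254.02945491 245.19328001]
0.053 [214.0168774  221.70508151] [254.01862371 238.75719388] [254.02628299 243.30885023]
0.058 [213.94096937 219.92456825] [254.01541275 236.84847607] [254.02309966 241.41732525]
top [177 218] [208 249]
233.85008239746094 192.8824005126953 15.991029739379883 [0.56284112 0.1045544  0.05      ]
jar [0.68465008 0.00182043 0.08      ] tin [ 0.4019713  -0.01880127  0.057     ] tape [ 0.5340433 -0.3779623  0.02     ]
```

The side-view prediction matches the disc pixels to within about 1 px: white top (0.512,-0.164), red axis (0.5635,0.1046). I'm moving above the white pail.

Emit:
arm_command([
  [[0, 0, 0], [0, -0.62, -1], 1],
  [[0, 0, 0], [0, -0.62, -1], 1],
  [[0, 0, 0], [0, -0.62, -1], 1],
  [[0, 0, 0], [0, -0.62, -1], 1],
  [[0, 0, 0], [0, -0.62, -1], 1],
  [[0, 0, 0], [0, -0.62, -1], 1],
  [[0, 0, 0], [0, -0.62, -1], 1],
  [[0, 0, 0], [0, -0.62, -1], 1],
], grip_force=20)

```text
t: 1.4
position: [0.3148, -0.379, 0.3028]
eef_rot: [[0.0, 0.259, -0.966], [-0.001, -0.966, -0.259], [-1.0, 0.001, -0.0]]
wrist_force: [1.1, 0.1, -0.0]
gripper_width: 0.0878
```

Emit:
arm_command([
  [[0, 0, 0], [0.3, -0.63, -1], 1],
  [[0, 0, 0], [0.3, -0.63, -1], 1],
  [[0, 0, 0], [0.3, -0.63, -1], 1],
  [[0, 0, 0], [0.3, -0.63, -1], 1],
  [[0, 0, 0], [0.3, -0.63, -1], 1],
  [[0, 0, 0], [0.3, -0.63, -1], 1],
  [[0, 0, 0], [0.3, -0.63, -1], 1],
  [[0, 0, 0], [0.3, -0.63, -1], 1],
])

```text
t: 2.4
position: [0.4809, -0.2001, 0.2428]
eef_rot: [[0.004, 0.258, -0.966], [-0.005, -0.966, -0.258], [-1.0, 0.006, -0.002]]
wrist_force: [0.3, -0.6, 0.1]
gripper_width: 0.088
```

```bash
cat >> h.py <<'E'
def delta(x,y,z):
    s=ctrl.observe(); e=np.array([x,y,z])-s['position']; return 'tool units',np.round(s['eef_rot'].T@e/.025,2),'world mm',np.round(e*1e3,1)
E
python3 -c "
from h import *
print(delta(.512,-.164,.2))"
```

```text
('tool units', array([ 1.71, -1.08, -1.57]), 'world mm', array([ 31.1,  36.1, -42.8]))
```

Emit:
arm_command([
  [[0, 0, 0], [0.7, -0.6, -0.8], 1],
  [[0, 0, 0], [0.7, -0.5, -0.75], 1],
  [[0, 0, 0], [0, 0, 0], 1],
])

```text
t: 2.78
position: [0.5132, -0.1609, 0.2066]
eef_rot: [[0.004, 0.261, -0.965], [-0.005, -0.965, -0.261], [-1.0, 0.006, -0.002]]
wrist_force: [0.4, -0.4, 0.8]
gripper_width: 0.088
```

```bash
python3 -c "
from h import *
print(delta(.512,-.164,.125))
s,d=snap('wrist','w1.png');print(np.round(s['eef_rot'],4))"
```

```text
('tool units', array([3.27, 0.09, 0.08]), 'world mm', array([ -1.2,  -3.1, -81.6]))
[[ 0.0037  0.2613 -0.9652]
 [-0.0052 -0.9652 -0.2613]
 [-1.      0.006  -0.0022]]
```

View pics/w1.png

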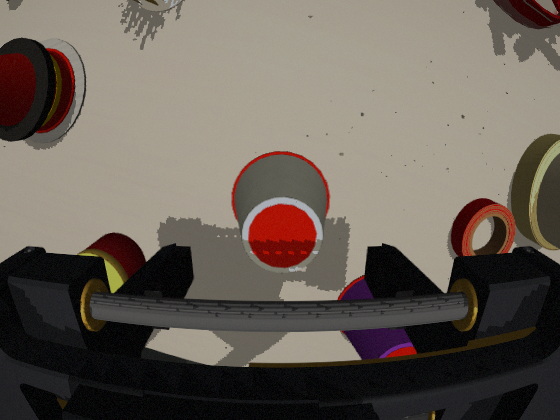

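The wrist view shows the pail top centred at about (282,234) between the fingers. I'll cast that ray to check.

```bash
cat >> h.py <<'E'
def wray(s,d,u,v):
    x=(u-d['cx'])/d['fx'];y=(v-d['cy'])/d['fy'];th=np.hypot(x,y);k=np.sin(th)/th
    p=np.array([x*k,-y*k,-np.cos(th)]);H=np.array(d['hand_eye']);R=s['eef_rot']
    return s['position']+R@H[:3,3],R@H[:3,:3]@p
def wonz(s,d,u,v,z):
    o,r=wray(s,d,u,v);return o+r*(z-o[2])/r[2]
E
python3 -c "
from h import *
s,d=snap('wrist','w2.png')
for u,v in ((242,234),(322,234),(282,197),(282,272),(282,234)): print(wonz(s,d,u,v,.095))
print(d['hand_eye'])
print(wonz(s,d,232,195,.002),wonz(s,d,329,195,.002))"
```

```text
[ 0.50624825 -0.14062225  0.095     ]
[ 0.51944865 -0.19016087  0.095     ]
[ 0.53631429 -0.1589313   0.095     ]
[ 0.48675087 -0.17247643  0.095     ]
[ 0.51292071 -0.1653143   0.095     ]
[[ 9.47205537e-04  2.72417458e-01 -9.62178690e-01 -8.19564482e-02]
 [ 9.99999485e-01  9.14814627e-05  1.01033852e-03  5.06303463e-04]
 [ 3.63255366e-04 -9.62179152e-01 -2.72417231e-01 -7.07566282e-02]
 [ 0.00000000e+00  0.00000000e+00  0.00000000e+00  1.00000000e+00]]
[ 0.50489127 -0.12172505  0.002     ] [ 0.52790334 -0.20753217  0.002     ]
```

The wrist camera confirms it: centre (0.512,-0.165), diameter 51 mm. I'm going down to grip.

Emit:
arm_command([
  [[0, 0, 0], [0.9, 0.08, 0.04], 1],
  [[0, 0, 0], [0.9, 0.04, 0.02], 1],
  [[0, 0, 0], [0.8, 0, 0], 1],
  [[0, 0, 0], [0.6, 0, 0], 1],
  [[0, 0, 0], [0.2, 0, 0], 1],
])

```text
t: 3.5
position: [0.5143, -0.1726, 0.1268]
eef_rot: [[0.014, 0.255, -0.967], [-0.013, -0.967, -0.255], [-1.0, 0.016, -0.01]]
wrist_force: [0.4, 0.6, -0.1]
gripper_width: 0.0882
```

```bash
python3 -c "
from h import *
print(delta(.512,-.1645,.125))"
```

```text
('tool units', array([ 0.07, -0.34,  0.01]), 'world mm', array([-2.3,  8.1, -1.8]))
```

Emit:
arm_command([
  [[0, -0.07, -0.12], [0.07, -0.34, 0], 1],
  [[0, 0, 0], [0, 0, 0], 1],
])

```text
t: 3.75
position: [0.5122, -0.1645, 0.1257]
eef_rot: [[0.0, 0.255, -0.967], [0.001, -0.967, -0.255], [-1.0, -0.001, -0.0]]
wrist_force: [0.1, -0.3, 0.3]
gripper_width: 0.0881
```

```bash
cat >> h.py <<'E'
def lev():
    R=ctrl.observe()['eef_rot']; d=R.T@np.array([0,0,-1.]); return 'turn units',np.round(np.cross([1,0,0],d)/np.radians(8),3)
E
python3 -c "
from h import *
print(delta(.512,-.1645,.125),lev())"
```

```text
('tool units', array([ 0.03, -0.  ,  0.01]), 'world mm', array([-0.2,  0. , -0.7])) ('turn units', array([ 0.   , -0.003,  0.006]))
```

Emit:
arm_command([
  [[0, 0, 0], [0, 0, 0], -1],
  [[0, 0, 0], [0, 0, 0], -1],
  [[0, 0, 0], [0, 0, 0], -1],
  [[0, 0, 0], [0, 0, 0], -1],
  [[0, 0, 0], [0, 0, 0], -1],
], grip_force=20)

```text
t: 4.38
position: [0.5129, -0.1645, 0.1269]
eef_rot: [[0.002, 0.256, -0.967], [-0.0, -0.967, -0.256], [-1.0, 0.001, -0.002]]
wrist_force: [0.3, -1.0, -0.7]
gripper_width: 0.0615
```

Emit:
arm_command([
  [[0, 0, 0], [-0.5, 0, 0], -1],
  [[0, 0, 0], [-1, 0, 0], -1],
  [[0, 0, 0], [-1, 0, 0], -1],
  [[0, 0, 0], [0, 0, 0], -1],
])

```text
t: 4.88
position: [0.5129, -0.1647, 0.1929]
eef_rot: [[0.002, 0.255, -0.967], [-0.0, -0.967, -0.255], [-1.0, 0.001, -0.002]]
wrist_force: [1.4, -0.3, -1.1]
gripper_width: 0.0615
```

```bash
python3 -c "
from h import *
print(delta(.5635,.1046,.28),lev())
snap('side','s3.png');snap('wrist','w3.png')"
```

```text
('tool units', array([-3.49, -9.89, -4.72]), 'world mm', array([ 50.6, 269.3,  87.1])) ('turn units', array([ 0.   , -0.015, -0.007]))
```

View pics/s3.png

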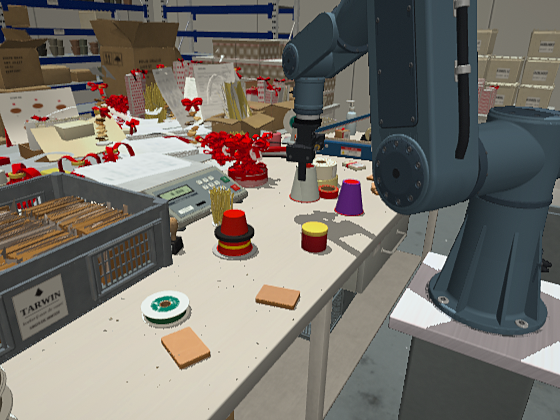

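View pics/w3.png

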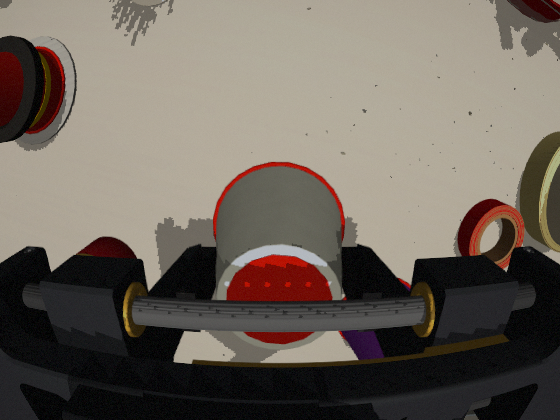

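The pail is lifted: the rim in the side view rose about 25 px and the wrist view shows it between the pads. I'm carrying it over to the stand, rising first.

Emit:
arm_command([
  [[0, 0, 0], [-0.8, 0, 0], -1],
  [[0, 0, 0], [-0.8, -0.5, -0.24], -1],
  [[0, 0, 0], [-0.6, -1, -0.48], -1],
  [[0, 0, 0], [-0.4, -1, -0.48], -1],
  [[0, 0, 0], [0, -1, -0.48], -1],
  [[0, 0, 0], [0, -1, -0.48], -1],
  [[0, 0, 0], [0, -1, -0.48], -1],
  [[0, 0, 0], [0, -1, -0.48], -1],
])

```text
t: 5.98
position: [0.5418, 0.0178, 0.2465]
eef_rot: [[-0.019, 0.25, -0.968], [0.009, -0.968, -0.251], [-1.0, -0.013, 0.016]]
wrist_force: [-0.2, -1.0, -1.5]
gripper_width: 0.0619
```

```bash
python3 -c "
from h import *
print(delta(.5635,.1046,.26),lev())"
```

```text
('tool units', array([-0.53, -3.15, -1.7 ]), 'world mm', array([21.7, 86.8, 13.5])) ('turn units', array([-0.   ,  0.115,  0.095]))
```

Emit:
arm_command([
  [[0, 0.06, 0.05], [-0.3, -0.9, -0.5], -1],
  [[0, 0.05, 0.05], [-0.2, -0.9, -0.5], -1],
  [[0, 0, 0], [0, -0.8, -0.4], -1],
  [[0, 0, 0], [0, -0.4, -0.2], -1],
  [[0, 0, 0], [0, 0, 0], -1],
])

```text
t: 6.6
position: [0.5593, 0.1048, 0.2518]
eef_rot: [[-0.012, 0.253, -0.967], [-0.0, -0.967, -0.253], [-1.0, -0.003, 0.012]]
wrist_force: [-0.6, 0.1, -0.7]
gripper_width: 0.0617
```

```bash
python3 -c "
from h import *
print(delta(.5635,.1046,.26),lev())
s,d=snap('wrist','w4.png');snap('top','t4.png');snap('side','s4.png')"
```

```text
('tool units', array([-0.33,  0.05, -0.16]), 'world mm', array([ 4.2, -0.2,  8.2])) ('turn units', array([-0.   ,  0.085,  0.02 ]))
```

View pics/w4.png

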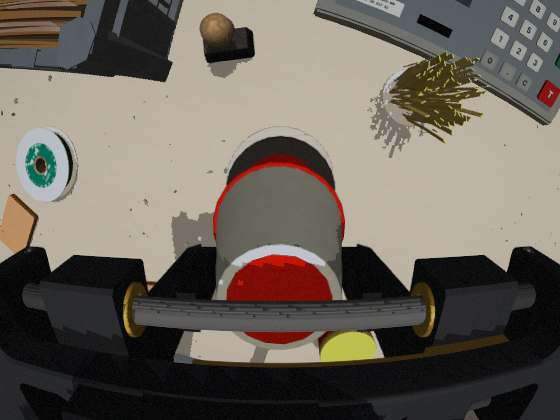

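View pics/s4.png

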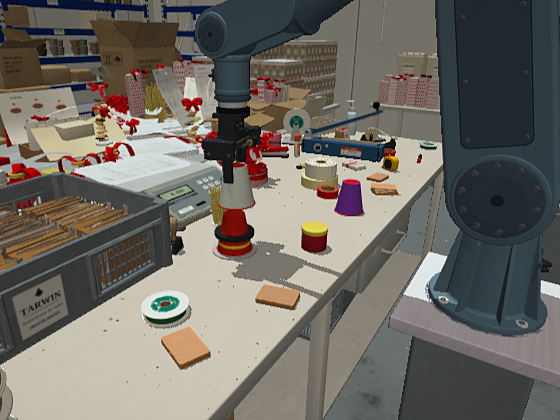

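View pics/t4.png

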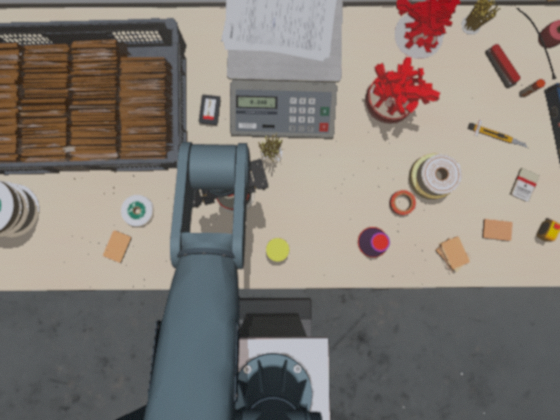

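The wrist view shows the held rim spanning columns 214–344 (centre 279) and the ring below it spanning 228–335 (centre 281). The side view shows the white pail directly above the red one. I'll check the alignment numerically.

```bash
python3 - <<'E'
from h import *
s,d=snap('wrist','w5.png'); R=s['eef_rot'];p=s['position']
rimz=p[2]-.127
T=lambda P:np.round(1e3*(R.T@(np.array(P)-p)),1)
for u,v,z in ((214,220,rimz+.002),(344,220,rimz+.002),(279,163,rimz+.002),(279,163,rimz+.004),(228,178,.053),(335,178,.053),(281,127,.004)): 
    P=wonz(s,d,u,v,z);print(np.round(P,4),T(P))
print('axis in tool',T([.5635,.1046,.099]))
hsv=cv2.cvtColor(d['image'],cv2.COLOR_RGB2HSV)
cv2.imwrite('pics/w5z.png',cv2.resize(cv2.cvtColor(d['image'],cv2.COLOR_RGB2BGR)[110:260,190:370],(720,600),interpolation=3))
E
```

```text
[0.5507 0.1467 0.1273] [125.1 -43.5  -3.7]
[0.5729 0.0614 0.1273] [124.9  44.6  -3.7]
[0.599  0.1137 0.1273] [124.5   0.6 -42.2]
[0.5993 0.1138 0.1293] [122.5   0.6 -42.4]
[0.5642 0.1515 0.053 ] [199.2 -44.5 -18.7]
[0.5881 0.0597 0.053 ] [199.   50.2 -18.8]
[0.6173 0.1166 0.004 ] [247.6   2.7 -61.9]
axis in tool [153.2   0.5  -5.8]
```

View pics/w5z.png

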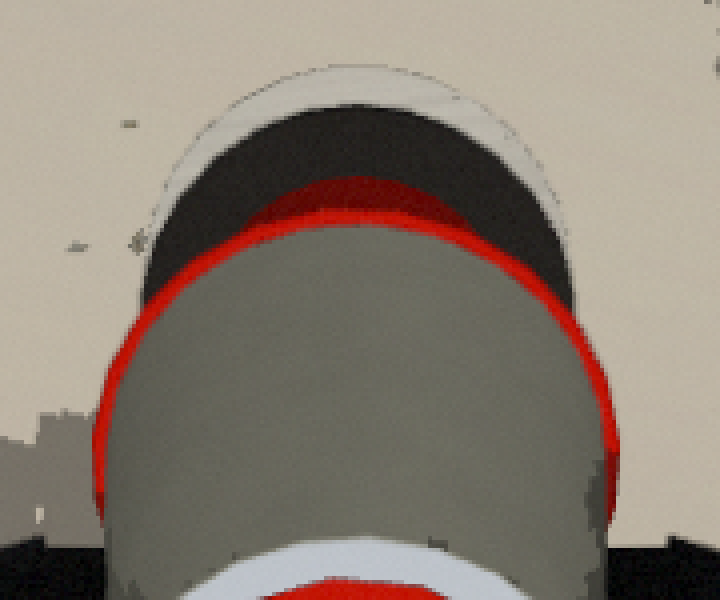

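The red pail's axis by wrist camera is (0.563,0.102) and by top camera (0.5635,0.1046). That is within the 2 mm calibration, so I'll use the mean. I'm levelling and centring the pail.

Emit:
arm_command([
  [[0, 0.085, 0.02], [0, 0.1, -0.22], -1],
  [[0, 0, 0], [0, 0, 0], -1],
])

```text
t: 7.05
position: [0.5662, 0.1014, 0.2528]
eef_rot: [[0.003, 0.25, -0.968], [-0.0, -0.968, -0.25], [-1.0, 0.001, -0.003]]
wrist_force: [-0.0, 0.1, -0.8]
gripper_width: 0.0618
```

```bash
python3 -c "
from h import *
print(delta(.565,.1035,.19),lev())"
```

```text
('tool units', array([ 2.51, -0.1 ,  0.03]), 'world mm', array([ -1.2,   2.1, -62.8])) ('turn units', array([ 0.   , -0.018, -0.007]))
```

Emit:
arm_command([
  [[0, 0, 0], [0.5, -0.08, 0], -1],
  [[0, 0, 0], [0.5, 0, 0], -1],
  [[0, 0, 0], [0.4, 0, 0], -1],
  [[0, 0, 0], [0, 0, 0], -1],
])

```text
t: 7.55
position: [0.565, 0.1031, 0.2142]
eef_rot: [[0.001, 0.249, -0.968], [-0.0, -0.968, -0.249], [-1.0, 0.001, -0.001]]
wrist_force: [-0.1, 0.3, -0.2]
gripper_width: 0.0617
```

```bash
python3 -c "
from h import *
print(delta(.565,.1035,.19),lev())"
```

```text
('tool units', array([ 0.97, -0.02, -0.  ]), 'world mm', array([ -0. ,   0.4, -24.2])) ('turn units', array([ 0.   , -0.005, -0.004]))
```

Emit:
arm_command([
  [[0, 0, 0], [0.4, -0.02, 0], -1],
  [[0, 0, 0], [0.4, 0, 0], -1],
  [[0, 0, 0], [0, 0, 0], -1],
])

```text
t: 7.92
position: [0.565, 0.1037, 0.1928]
eef_rot: [[0.001, 0.249, -0.968], [-0.0, -0.968, -0.249], [-1.0, 0.001, -0.001]]
wrist_force: [0.9, -0.3, -0.7]
gripper_width: 0.0616
```

```bash
python3 -c "
from h import *
print(delta(.565,.1035,.185),lev())
snap('side','s6.png')
import cv2
cv2.imwrite('pics/s6z.png',cv2.resize(cv2.imread('pics/s6.png')[130:270,170:310],(600,600),interpolation=3))"
```

```text
('tool units', array([0.31, 0.01, 0.  ]), 'world mm', array([ 0. , -0.2, -7.8])) ('turn units', array([ 0.   , -0.005, -0.004]))
```

View pics/s6z.png

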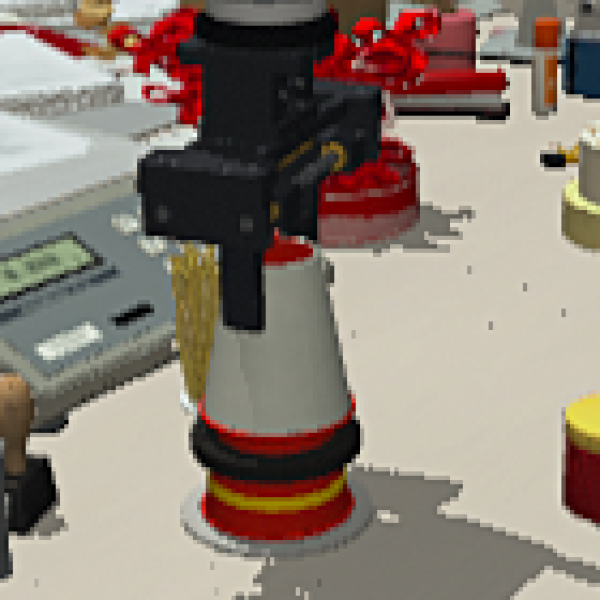

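The side view shows the white pail concentric over the red one, with its rim a little above the ring. I'm lowering in small steps and watching the force.

Emit:
arm_command([
  [[0, 0, 0], [0.12, 0, 0], -1],
  [[0, 0, 0], [0.1, 0, 0], -1],
  [[0, 0, 0], [0.05, 0, 0], -1],
  [[0, 0, 0], [0, 0, 0], -1],
])

```text
t: 8.48
position: [0.5659, 0.1037, 0.1871]
eef_rot: [[0.003, 0.249, -0.968], [-0.0, -0.968, -0.249], [-1.0, 0.001, -0.003]]
wrist_force: [-0.1, 0.2, -0.6]
gripper_width: 0.0615
```

Emit:
arm_command([
  [[0, 0, 0], [0.06, 0, 0], -1],
  [[0, 0, 0], [0.06, 0, 0], -1],
])

```text
t: 8.72
position: [0.5661, 0.1037, 0.1842]
eef_rot: [[0.004, 0.249, -0.968], [-0.0, -0.968, -0.249], [-1.0, 0.001, -0.004]]
wrist_force: [-0.9, -0.1, -0.6]
gripper_width: 0.0618
```

Emit:
arm_command([
  [[0, -0.02, 0], [0.06, 0, 0.02], -1],
  [[0, 0, 0], [0.04, 0, 0], -1],
])

```text
t: 8.98
position: [0.5655, 0.1036, 0.1815]
eef_rot: [[0.001, 0.249, -0.968], [-0.001, -0.968, -0.249], [-1.0, 0.001, -0.001]]
wrist_force: [0.3, 0.2, -1.1]
gripper_width: 0.0615
```

Emit:
arm_command([
  [[0, 0, 0], [0.05, 0, 0.02], -1],
  [[0, 0, 0], [0.04, 0, 0], -1],
])

```text
t: 9.22
position: [0.5657, 0.1035, 0.1807]
eef_rot: [[0.003, 0.249, -0.968], [-0.001, -0.968, -0.249], [-1.0, 0.002, -0.002]]
wrist_force: [-3.0, -0.2, 7.0]
gripper_width: 0.0618
```

```bash
python3 -c "
from h import *
print(delta(.565,.1035,.180),lev(),ctrl.observe()['wrist_force'])
snap('side','s7.png')
import cv2
cv2.imwrite('pics/s7z.png',cv2.resize(cv2.imread('pics/s7.png')[170:270,185:285],(600,600),interpolation=3))"
```

```text
('tool units', array([ 0.03, -0.01,  0.03]), 'world mm', array([-0.7, -0. , -0.7])) ('turn units', array([ 0.   , -0.017, -0.012])) [-2.98223487 -0.24883769  6.96864385]
```

View pics/s7z.png

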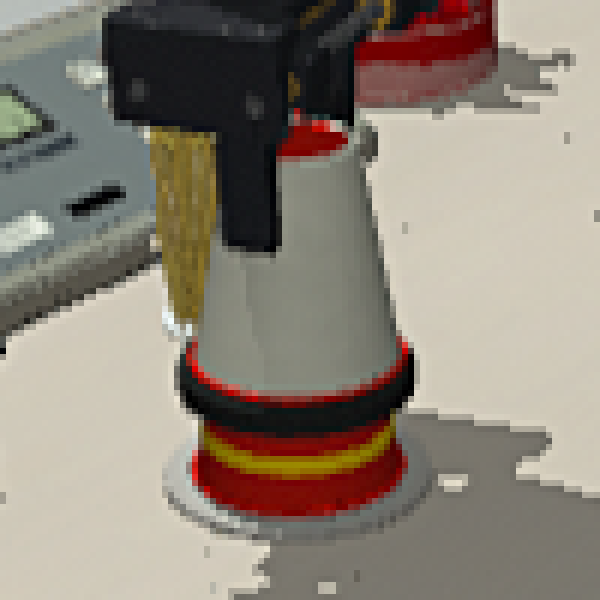

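There is contact (7 N) at TCP z 0.181, which puts the rim on the ring at about 54 mm. I'm letting go.

Emit:
arm_command([
  [[0, 0, 0], [-0.01, 0, 0], 0.6],
  [[0, 0, 0], [0, 0, 0], 1],
  [[0, 0, 0], [0, 0, 0], 1],
  [[0, 0, 0], [0, 0, 0], 1],
])

```text
t: 9.78
position: [0.5658, 0.1035, 0.181]
eef_rot: [[0.003, 0.249, -0.968], [-0.001, -0.968, -0.249], [-1.0, 0.002, -0.003]]
wrist_force: [-0.4, -0.6, 0.1]
gripper_width: 0.0881
```

```bash
python3 -c "
from h import *
print(delta(.565,.1035,.180),lev(),ctrl.observe()['wrist_force'])
snap('side','s8.png');snap('wrist','w8.png')
import cv2
cv2.imwrite('pics/s8z.png',cv2.resize(cv2.imread('pics/s8.png')[170:270,185:285],(600,600),interpolation=3))"
```

```text
('tool units', array([ 0.04, -0.01,  0.03]), 'world mm', array([-0.8,  0. , -1. ])) ('turn units', array([ 0.   , -0.02 , -0.013])) [-0.40760267 -0.5904876   0.05196935]
```

View pics/s8z.png

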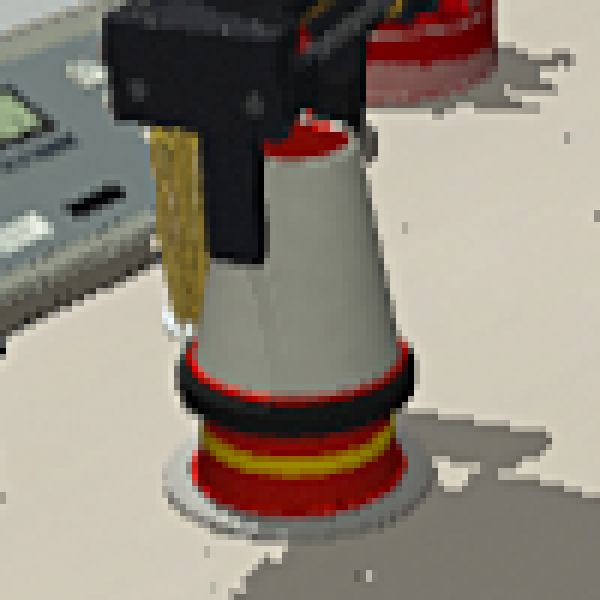

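View pics/w8.png

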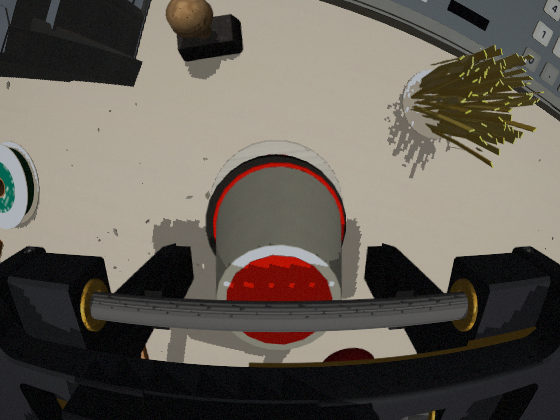

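The pail rests level on the ring with both fingers clear of it. The rim sits evenly inside the ring, offset about 2 mm at most. Next I lift off.

Emit:
arm_command([
  [[0, 0, 0], [-0.3, 0, 0], 1],
  [[0, 0, 0], [-0.5, 0, 0], 1],
  [[0, 0, 0], [-0.7, 0, 0], 1],
  [[0, 0, 0], [-0.8, 0, 0], 1],
  [[0, 0, 0], [-0.6, 0, 0], 1],
  [[0, 0, 0], [0, 0, 0], 1],
])

```text
t: 10.62
position: [0.5665, 0.1036, 0.2609]
eef_rot: [[0.007, 0.25, -0.968], [-0.001, -0.968, -0.25], [-1.0, 0.003, -0.007]]
wrist_force: [-0.4, -0.7, -0.4]
gripper_width: 0.088
```

```bash
python3 - <<'E'
from h import *
s,d=snap('wrist','w9.png'); print(s['position'],lev())
snap('side','s9.png')
hsv=cv2.cvtColor(d['image'],cv2.COLOR_RGB2HSV)
m=(((hsv[...,0]<8)|(hsv[...,0]>172))&(hsv[...,1]>150)&(hsv[...,2]>130)).astype(np.uint8)
n,l,st,c=cv2.connectedComponentsWithStats(m)
for i in range(1,n):
    if st[i,4]>300: print(st[i],c[i],wonz(s,d,*c[i],.149))
E
```

```text
[0.56647318 0.1036077  0.26086214] ('turn units', array([ 0.   , -0.039, -0.018]))
[230 153  97  66 441] [278.53741497 175.70521542] [0.60233523 0.11220144 0.149     ]
[ 245  205   67   39 2059] [278.00388538 225.68674114] [0.57142312 0.10459474 0.149     ]
```

View pics/w9.png

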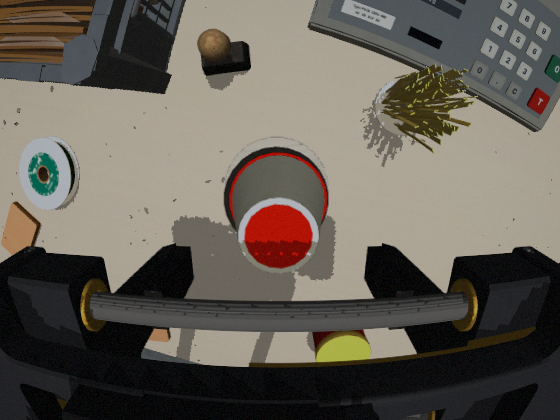

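View pics/s9.png

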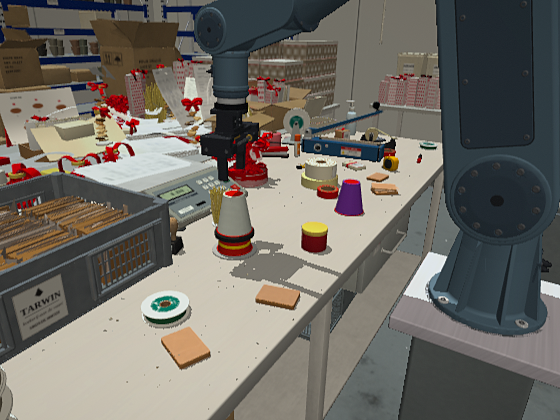

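The pail stands upright alone. In the wrist view its top spans columns 239–319 and rows 197–272, and the rim fits evenly in the ring.

```bash
python3 - <<'E'
from h import *
s,d=snap('wrist','w10.png')
for u,v in ((239,234),(319,234),(279,197),(279,272),(279,234)): print(wonz(s,d,u,v,.149))
for z in (.053,.054,.055): print(z,wonz(s,d,279,153,z),wonz(s,d,279,147,z))
# side view: pail top disc centroid -> height on axis
s,d=snap('side','s11.png')
hsv=cv2.cvtColor(d['image'],cv2.COLOR_RGB2HSV)[180:205,215:255]
m=((hsv[...,1]>150)&(hsv[...,2]>120)).astype(np.uint8);k=np.argwhere(m);print(k.mean(0)+[180,215],k.min(0)+[180,215],k.max(0)+[180,215],proj(d,[.5635,.1035,.149]))
E
```

```text
[0.55931454 0.12722303 0.149     ]
[0.57188852 0.07823484 0.149     ]
[0.5888496  0.10872722 0.149     ]
[0.53977303 0.09608022 0.149     ]
[0.56568515 0.1027591  0.149     ]
0.053 [0.60527259 0.11270448 0.053     ] [0.61046751 0.11404186 0.053     ]
0.054 [0.60537207 0.11273272 0.054     ] [0.61054896 0.11406546 0.054     ]
0.055 [0.60547154 0.11276096 0.055     ] [0.6106304  0.11408906 0.055     ]
[192.13636364 228.35454545] [184 215] [204 242] (np.float64(233.62201993807233), np.float64(193.16009882476988))
```

The pail's top centre is (0.565,0.1025). I'm closing the fingers and levelling above it.

Emit:
arm_command([
  [[0, -0.039, -0.018], [0, 0, 0.03], -1],
  [[0, 0, 0], [0.2, 0, 0], -1],
  [[0, 0, 0], [0.2, 0, 0], -1],
  [[0, 0, 0], [0.2, 0, 0], -1],
  [[0, 0, 0], [0.2, 0, 0], -1],
  [[0, 0, 0], [0, 0, 0], -1],
  [[0, 0, 0], [0, 0, 0], -1],
])

```text
t: 11.7
position: [0.5631, 0.1033, 0.2337]
eef_rot: [[-0.009, 0.249, -0.968], [0.0, -0.968, -0.249], [-1.0, -0.002, 0.009]]
wrist_force: [0.4, 0.2, 0.4]
gripper_width: 0.0203
```

```bash
python3 -c "
from h import *
print(delta(.565,.103,.215),lev(),ctrl.observe()['gripper_width'])
snap('wrist','w12.png')"
```

```text
('tool units', array([ 0.75,  0.03, -0.08]), 'world mm', array([  1.9,  -0.3, -18.7])) ('turn units', array([-0.   ,  0.062,  0.018])) 0.020303408388700636
```

View pics/w12.png

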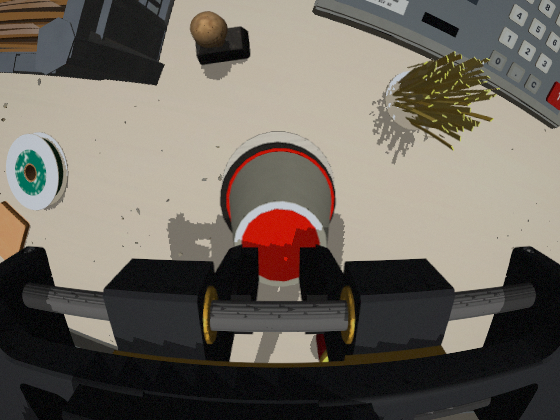

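Emit:
arm_command([
  [[0, 0.06, 0.018], [0.1, 0, -0.08], -1],
  [[0, 0, 0], [0.1, 0, 0], -1],
  [[0, 0, 0], [0.1, 0, 0], -1],
  [[0, 0, 0], [0.1, 0, 0], -1],
  [[0, 0, 0], [0, 0, 0], -1],
])

```text
t: 12.38
position: [0.5653, 0.1039, 0.2233]
eef_rot: [[0.001, 0.249, -0.968], [-0.0, -0.968, -0.249], [-1.0, 0.0, -0.001]]
wrist_force: [-0.5, 0.4, -0.5]
gripper_width: 0.0
```

```bash
python3 -c "
from h import *
print(delta(.565,.103,.215),lev(),ctrl.observe()['gripper_width'])"
```

```text
('tool units', array([0.33, 0.03, 0.02]), 'world mm', array([-0.3, -0.9, -8.3])) ('turn units', array([ 0.   , -0.007, -0.003])) 3.254117548626091e-05
```

Fingers are shut, level and on the axis. I'm going down gently.

Emit:
arm_command([
  [[0, 0, 0], [0.1, 0.03, 0.01], -1],
  [[0, 0, 0], [0.1, 0, 0], -1],
  [[0, 0, 0], [0.05, 0, 0], -1],
])

```text
t: 12.75
position: [0.5653, 0.103, 0.2167]
eef_rot: [[0.001, 0.249, -0.968], [-0.0, -0.968, -0.249], [-1.0, 0.0, -0.001]]
wrist_force: [-1.2, 0.7, -0.1]
gripper_width: 0.0004
```

Emit:
arm_command([
  [[0, 0, 0], [0.05, 0, 0], -1],
  [[0, 0, 0], [0.04, 0, 0], -1],
])

```text
t: 13.0
position: [0.5653, 0.103, 0.2143]
eef_rot: [[0.001, 0.249, -0.968], [-0.0, -0.968, -0.249], [-1.0, 0.0, -0.001]]
wrist_force: [0.8, -0.0, 0.1]
gripper_width: 0.0006
```

Emit:
arm_command([
  [[0, 0, 0], [0.04, 0, 0], -1],
])

```text
t: 13.12
position: [0.5653, 0.103, 0.2133]
eef_rot: [[0.001, 0.249, -0.968], [-0.0, -0.968, -0.249], [-1.0, 0.0, -0.001]]
wrist_force: [-0.9, -0.9, 5.3]
gripper_width: 0.0007
```

Emit:
arm_command([
  [[0, 0, 0], [0.04, 0, 0], -1],
])

```text
t: 13.25
position: [0.5657, 0.1031, 0.2131]
eef_rot: [[0.002, 0.249, -0.968], [-0.0, -0.968, -0.249], [-1.0, 0.001, -0.002]]
wrist_force: [-2.2, -0.1, 7.0]
gripper_width: 0.0003
```

Emit:
arm_command([
  [[0, 0, 0], [0.04, 0, 0], -1],
])

```text
t: 13.38
position: [0.5659, 0.1031, 0.213]
eef_rot: [[0.003, 0.249, -0.968], [-0.0, -0.968, -0.249], [-1.0, 0.001, -0.003]]
wrist_force: [-3.2, 0.3, 5.3]
gripper_width: 0.0006
```

The tip touches at TCP z 0.2133, so the pail top is at 149.3 mm and the ring at about 3.7 mm. This matches the placing height. The press should end at TCP z ≈ 0.190.

Emit:
arm_command([
  [[0, -0.02, 0], [0.08, 0, 0.02], -1],
])

```text
t: 13.5
position: [0.5657, 0.103, 0.212]
eef_rot: [[0.001, 0.25, -0.968], [-0.001, -0.968, -0.25], [-1.0, 0.001, -0.001]]
wrist_force: [-2.3, -0.1, 6.6]
gripper_width: 0.0006
```

Emit:
arm_command([
  [[0, -0.02, 0], [0.08, 0, 0.02], -1],
])

```text
t: 13.62
position: [0.5657, 0.103, 0.2112]
eef_rot: [[-0.0, 0.25, -0.968], [-0.001, -0.968, -0.25], [-1.0, 0.001, 0.0]]
wrist_force: [-0.6, 0.8, 6.2]
gripper_width: 0.0006
```

Emit:
arm_command([
  [[0, -0.02, 0], [0.08, 0, 0.02], -1],
])

```text
t: 13.75
position: [0.5658, 0.103, 0.2104]
eef_rot: [[-0.001, 0.25, -0.968], [-0.002, -0.968, -0.25], [-1.0, 0.002, 0.001]]
wrist_force: [-2.3, -0.0, 6.1]
gripper_width: 0.0004
```

The ring slides at about 6–7 N, 0.8 mm per row. I'm continuing.

Emit:
arm_command([
  [[0, 0, 0], [0.1, 0, 0.02], -1],
  [[0, 0, 0], [0.1, 0, 0.02], -1],
  [[0, 0, 0], [0.1, 0, 0.02], -1],
])

```text
t: 14.12
position: [0.5657, 0.1031, 0.2064]
eef_rot: [[0.003, 0.25, -0.968], [-0.002, -0.968, -0.25], [-1.0, 0.002, -0.003]]
wrist_force: [-1.9, 0.8, 7.5]
gripper_width: 0.0007
```

Emit:
arm_command([
  [[0, -0.02, 0], [0.1, 0, 0.02], -1],
  [[0, 0, 0], [0.1, 0, 0.02], -1],
  [[0, 0, 0], [0.1, 0, 0.02], -1],
])

```text
t: 14.5
position: [0.5656, 0.1031, 0.2025]
eef_rot: [[0.005, 0.25, -0.968], [-0.002, -0.968, -0.25], [-1.0, 0.003, -0.004]]
wrist_force: [-2.4, 0.8, 7.4]
gripper_width: 0.0001
```

```bash
python3 -c "
from h import *
print(delta(.565,.103,.190),lev(),ctrl.observe()['wrist_force'])
snap('side','s13.png')
import cv2
cv2.imwrite('pics/s13z.png',cv2.resize(cv2.imread('pics/s13.png')[170:270,185:285],(600,600),interpolation=3))"
```

```text
('tool units', array([ 0.5 , -0.  ,  0.03]), 'world mm', array([ -0.6,  -0.1, -12.5])) ('turn units', array([ 0.   , -0.03 , -0.022])) [-2.39223737  0.75327922  7.41715784]
```

View pics/s13z.png

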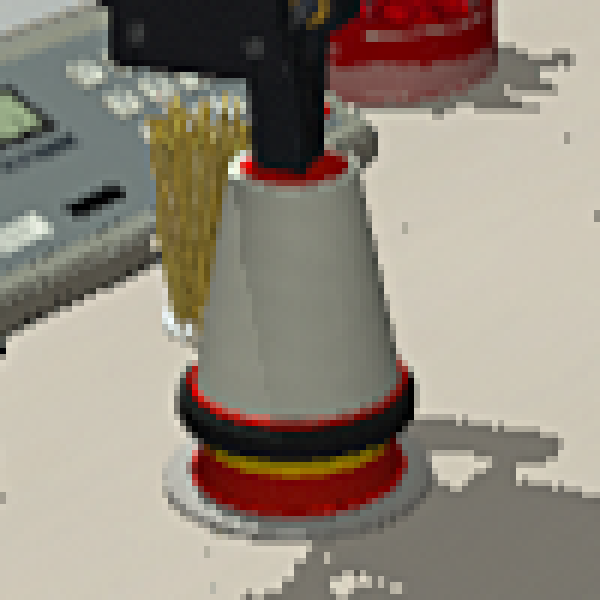

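The pail is level and the ring is approaching the band, with about 12.5 mm left.

Emit:
arm_command([
  [[0, -0.02, -0.01], [0.1, 0, 0.02], -1],
  [[0, 0, 0], [0.1, 0, 0.02], -1],
  [[0, 0, 0], [0.1, 0, 0.02], -1],
])

```text
t: 14.92
position: [0.5656, 0.103, 0.1986]
eef_rot: [[0.006, 0.251, -0.968], [-0.001, -0.968, -0.251], [-1.0, 0.002, -0.006]]
wrist_force: [-2.2, 0.6, 6.9]
gripper_width: 0.0003
```

Emit:
arm_command([
  [[0, -0.02, -0.01], [0.1, 0, 0.02], -1],
  [[0, 0, 0], [0.1, 0, 0.02], -1],
])

```text
t: 15.18
position: [0.5656, 0.103, 0.1961]
eef_rot: [[0.006, 0.251, -0.968], [-0.0, -0.968, -0.251], [-1.0, 0.002, -0.006]]
wrist_force: [-2.8, 0.5, 7.9]
gripper_width: 0.0004
```

Emit:
arm_command([
  [[0, -0.02, -0.01], [0.1, 0, 0.01], -1],
  [[0, 0, 0], [0.1, 0, 0.01], -1],
])

```text
t: 15.42
position: [0.5658, 0.103, 0.1936]
eef_rot: [[0.005, 0.251, -0.968], [0.0, -0.968, -0.251], [-1.0, 0.001, -0.005]]
wrist_force: [-3.5, -0.5, 8.8]
gripper_width: 0.0005
```

Emit:
arm_command([
  [[0, -0.02, 0], [0.08, 0, 0.01], -1],
])

```text
t: 15.55
position: [0.5659, 0.103, 0.1927]
eef_rot: [[0.003, 0.251, -0.968], [-0.0, -0.968, -0.251], [-1.0, 0.001, -0.003]]
wrist_force: [-3.5, 0.3, 7.6]
gripper_width: 0.0002
```

Emit:
arm_command([
  [[0, -0.01, 0], [0.08, 0, 0.01], -1],
])

```text
t: 15.68
position: [0.566, 0.103, 0.192]
eef_rot: [[0.003, 0.251, -0.968], [-0.001, -0.968, -0.251], [-1.0, 0.001, -0.002]]
wrist_force: [-2.6, -0.1, 8.7]
gripper_width: 0.0006
```

```bash
python3 -c "
from h import *
print(delta(.565,.103,.190),lev(),ctrl.observe()['wrist_force'])
snap('side','s14.png')
import cv2
cv2.imwrite('pics/s14z.png',cv2.resize(cv2.imread('pics/s14.png')[170:270,185:285],(600,600),interpolation=3))"
```

```text
('tool units', array([ 0.08, -0.01,  0.04]), 'world mm', array([-1., -0., -2.])) ('turn units', array([ 0.   , -0.017, -0.009])) [-2.59550403 -0.13356227  8.68037619]
```

View pics/s14z.png

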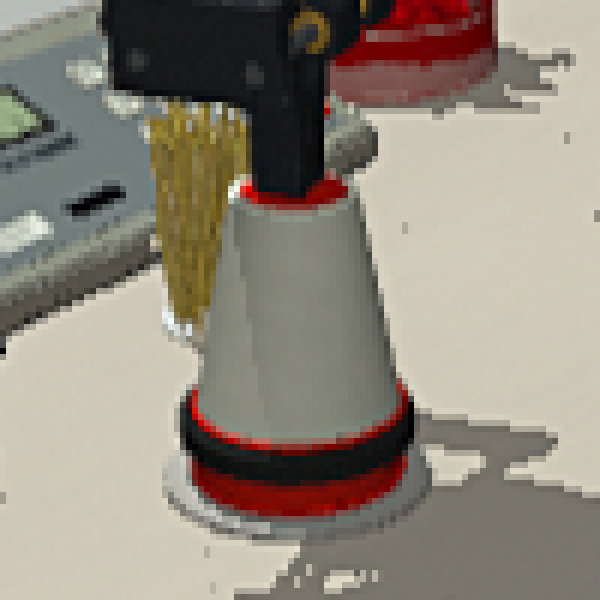

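The band is now covered; the ring is at about 25 mm by tip height. I'll go about 1.5 mm further.

Emit:
arm_command([
  [[0, -0.01, 0], [0.08, 0, 0], -1],
])

```text
t: 15.85
position: [0.5662, 0.1032, 0.1915]
eef_rot: [[0.002, 0.251, -0.968], [-0.001, -0.968, -0.251], [-1.0, 0.001, -0.002]]
wrist_force: [-4.9, 0.1, 10.7]
gripper_width: 0.0003
```

Emit:
arm_command([
  [[0, -0.01, 0], [0.08, 0, 0], -1],
])

```text
t: 15.98
position: [0.5664, 0.1034, 0.1911]
eef_rot: [[0.001, 0.252, -0.968], [-0.001, -0.968, -0.252], [-1.0, 0.001, -0.001]]
wrist_force: [-5.4, 0.5, 12.2]
gripper_width: 0.0006
```

```bash
python3 - <<'E'
from h import *
print(delta(.565,.103,.190),lev(),ctrl.observe()['wrist_force'])
s,d=snap('side','s15.png')
col=d['image'][:,231:237].mean(1)
for v in range(236,262): print(v,col[v].round())
a=np.array([.5635,.1035]); c=d['cam_to_world'][:2,3]; n=(c-a)/np.linalg.norm(c-a)
P=lambda r,z: proj(d,[*(a+n*r),z])[1]
for rt in (.029,.031,.033): print('ring top',rt,'front top edge row',P(.049,rt),'front bottom',P(.049,rt-.012),'back', proj(d,[*(a-n*.049),rt])[1])
print('plate front top',P(.056,.004))
E
```

```text
('tool units', array([0.04, 0.  , 0.06]), 'world mm', array([-1.4, -0.4, -1.1])) ('turn units', array([ 0.   , -0.006, -0.01 ])) [-5.37256803  0.48067935 12.21808752]
236 [136. 137. 124.]
237 [135. 136. 124.]
238 [134. 135. 123.]
239 [134. 135. 122.]
240 [134. 136. 123.]
241 [134. 136. 123.]
242 [134. 138. 125.]
243 [123. 130. 119.]
244 [140.  82.  74.]
245 [119.   2.   0.]
246 [11. 19. 18.]
247 [19. 21. 21.]
248 [19. 19. 18.]
249 [17. 20. 18.]
250 [ 6. 20. 20.]
251 [96. 16. 13.]
252 [131.  11.   4.]
253 [124.  12.   4.]
254 [121.   9.   2.]
255 [120.   7.   5.]
256 [113.  83.  80.]
257 [102. 110. 105.]
258 [128. 130. 124.]
259 [119. 119. 114.]
260 [148. 144. 132.]
261 [182. 176. 162.]
ring top 0.029 front top edge row 247.63380870322626 front bottom 252.1004832267603 back 230.0363184621393
ring top 0.031 front top edge row 246.88546489699934 front bottom 251.35880935527553 back 229.33688520967337
ring top 0.033 front top edge row 246.136000691768 front bottom 250.61603003595732 back 228.6364902041114
plate front top 258.3174031054934
```

The tip puts the ring at about 26 mm and the image about 25.5 mm, both well inside 23–31 mm. The force is rising towards 12 N, so I'm stopping here and lifting off.

Emit:
arm_command([
  [[0, 0, 0], [-0.1, 0, 0], -1],
  [[0, 0, 0], [-0.3, 0, 0], -1],
  [[0, 0, 0], [-0.8, 0, 0], -1],
  [[0, 0, 0], [-1, 0, 0], -1],
  [[0, 0, 0], [-0.8, 0, 0], -1],
  [[0, 0, 0], [0, 0, 0], -1],
])

```text
t: 16.77
position: [0.5664, 0.1034, 0.2691]
eef_rot: [[0.001, 0.252, -0.968], [-0.001, -0.968, -0.252], [-1.0, 0.001, -0.001]]
wrist_force: [-0.2, 0.0, 0.1]
gripper_width: 0.0002
```

```bash
python3 - <<'E'
from h import *
s,d=snap('side','s16.png'); print(s['position'],s['wrist_force'],lev())
col=d['image'][:,231:237].mean(1)
for v in range(243,253): print(v,col[v].round())
cv2.imwrite('pics/s16z.png',cv2.resize(cv2.imread('pics/s16.png')[170:270,185:335],(795,530),interpolation=3))
snap('wrist','w16.png');snap('top','t16.png')
E
```

```text
[0.5664017  0.10342963 0.26905029] [-0.15818319  0.0166692   0.08068433] ('turn units', array([ 0.   ,  0.006, -0.006]))
243 [126. 142. 130.]
244 [185. 107.  96.]
245 [166.   1.   0.]
246 [20. 27. 27.]
247 [27. 30. 30.]
248 [17. 18. 16.]
249 [17. 19. 18.]
250 [ 6. 20. 19.]
251 [94. 16. 13.]
252 [128.  10.   4.]
```

View pics/s16z.png

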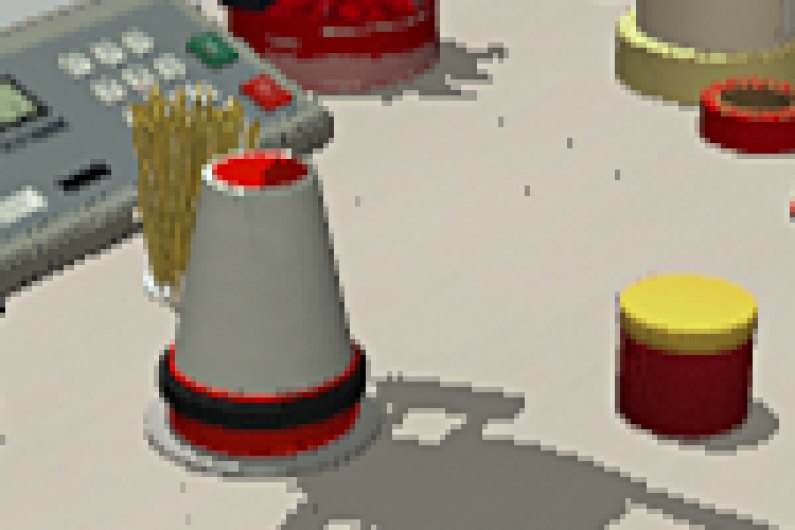

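View pics/w16.png

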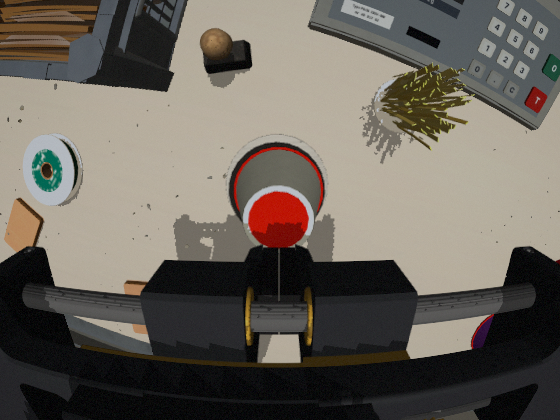

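The pails are nested, upright and centred in the ring. The band is covered, the ring did not spring back, and the gripper is clear. The tin, jar, spool and tape roll are where they were. I'm handing in.

```bash
python3 -c "
from cell import ctrl
print(ctrl.hand_in())"
```

```text
the job is handed in; nothing more can be done
None
```

The white pail is nested over the red one with the rubber ring over the yellow band, and I handed the job in at about 17 s. No verdict is reported at hand-in.

- **Placing:** I gripped the pail 15 mm under its top, carried it over and set it on the ring. Contact came at 7 N with the rim at about 54 mm. I let go, and the side and wrist pictures showed it resting level and clear of the fingers before I lifted off.
- **Pressing:** I pressed the middle of the top with shut fingers, mostly at 6–9 N. In the last two rows the force rose to about 12 N, a little above the expected 9 N, so I stopped there. That is well under the 25 N limit.
- **Last checks:** By fingertip height the ring is about 26 mm down; by the side picture about 25.5 mm. The target is 27 mm and the allowed range 23–31 mm. After lift-off the ring had not sprung back. The pail looked upright and centred, the yellow band was covered and the wrist force was near zero.
- **Bystanders:** The tin, jar, tape roll and spool looked unmoved in the last pictures; I did not re-measure them.
- **Disagreement:** The wrist and top cameras differed by about 2 mm on the red pail's axis. I used roughly the mean, since that is within the stated calibration.

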